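Find the hidden catch of the desk box

TASK

The wooden box's drawer is held shut by a hidden catch: one of the six inlaid tiles in its top is a button. Feel the tiles with closed fingertips, without heavy force, until you find the one that gives, press it fully down so that the drawer springs open, then let go and leave the drawer open. Grasp nothing, and leave the pot, glue stick and stamp where they stand.

Things in the scene. Friction and masses are not known exactly. Their poses are not given: they have to be found in the camera images.
- box: dark wooden box with brass corners, fixed to the desk, 124 mm deep (x, from drawer side to back), 178 wide (y, to its left), 60 high; origin at the centre of its underside. Its flat top has six like square tiles, 46x46 mm, two rows of three at 54 mm pitch, sunk 1.5 mm below the 8 mm bars between them. Five are rigid, one is the button. A push of over 80 N damages it.
- tile1 (a point): centre of the upper face of the front left tile as seen from the drawer side (58.5 mm above the desk); does not move when the tile is pressed
- tile2 (a point): centre of the upper face of the front middle tile as seen from the drawer side (58.5 mm above the desk); does not move when the tile is pressed
- tile3 (a point): centre of the upper face of the front right tile as seen from the drawer side (58.5 mm above the desk); does not move when the tile is pressed
- tile4 (a point): centre of the upper face of the back left tile as seen from the drawer side (58.5 mm above the desk); does not move when the tile is pressed
- tile5 (a point): centre of the upper face of the back middle tile as seen from the drawer side (58.5 mm above the desk); does not move when the tile is pressed
- tile6 (a point): centre of the upper face of the back right tile as seen from the drawer side (58.5 mm above the desk); does not move when the tile is pressed
- catch (a joint): how far the button tile is pressed down, in m: 0 = up, 0.005 = fully down; the catch lets go at about 0.003 to 0.004. Which tile it is differs every time and no mark tells. It starts to give at 2 to 3 N, takes about 5 N to press right down and springs back when released; the other tiles do not move at all
- drawer (a joint): how far the spring drawer in the box's front has come out, in m: 0 = shut and latched, 0.045 = fully out. When the catch lets go a weak spring drives it out by itself within 2 s, towards the box's -x side; it has no handle
- pot: small orange clay pot, 50 mm across, 42 mm high, loose, just left of the box; origin at the centre of its underside. To be left alone
- glue: red and white glue stick standing upright, 29 mm across, 91 mm high, loose, just right of the box; origin at the centre of its underside. To be left alone
- stamp: blue and black self-inking stamp, 30x52x66 mm, loose, just right of the box; origin at the centre of its underside. To be left alone
Mind the look-alikes: they are no part of the job. Of the things that look like the box, the larger one is meant.

How it is judged:
By the outcome, as a careful person would: the job done as asked, in the order asked, and still so for the second after the job is handed in, with the robot touching nothing.
It also fails if it takes over 51 s, if anything falls off the work surface, if the arm or the gripper's body presses on something with over 40 N, if the wrist force passes 120 N, or if a joint passes its speed limit or range.

ROBOT

A 6-joint arm with a two-finger parallel gripper is mounted at the origin on the work surface; the furniture and walls round the work are solid. World frame = base frame: x ahead of the robot, y to its left, z up, the work surface at z = 0. Lengths are in mm, angles in rad, forces in N, time in s.
With the tool pointing down it reaches from about 400 to 925 mm from the base axis. Payload 12.5 kg.
Tool frame: the origin (TCP) lies midway between the tips of the shut fingers; the grasp point (between the pads) lies 19 mm behind it; z points along the fingers, y is the line along which they close (so a half turn about z gives the same grasp; the last joint's range is limited). The gripper opens to 95 mm and grips with 3 to 60 N. Pads are 20 mm wide; open, the fingers measure 119 mm over their backs; the gripper's body (75 mm by 180 mm) begins 59 mm behind the grasp point.
Start: joints at [1.114, 0.491, 1.559, -0, 1.092, -0.106], TCP at [214.765, 586.961, 214.661] pointing down, gripper open.
Joint ranges: [-3.1, 3.1], [-0.84, 2.19], [0.05, 2.79], [-1.13, 4.28], [0.06, 2.93], [-2.69, 2.69]. Speed limits (rad/s): [2.22, 2.22, 2.79, 3.14, 3.14, 3.14].

INTERFACE

Orientations are given as [roll, pitch, yaw] about the fixed x, y, z axes, in that order (R = Rz(yaw) Ry(pitch) Rx(roll)).
In Python, from cell import state, read_camera, camera_info, env gives the robot as it stands.
- The arm moves only by the tool move_arm, never from a script. Its argument "commands" is a list of rows, each a list of 3 entries, a list of its own where there are three numbers: the shift along the world's x, y, z in cm, then the turn, a rotation vector about the world's x, y, z in degrees, then the opening, from 0 (shut) to 1 (fully open). A call has 1 to 10 rows; each row shifts and turns the commanded pose from where the row before left it; what a row does not reach is not made up. A row lasts 1/10 s, in which the tool goes at most 50 mm and 8.59 degrees, less where a joint would pass 70% of its speed; a pose out of reach is approached as far as the arm can. A call with a gripper value outside its range is refused whole. The fingers move at their own pace and stop on an object; the grip force is fixed at half the most. Time passes only in rows, so rows that do not move let the fingers close. It gives the time, the measured TCP pose, the force, the opening and the grip force at its end, in the units of the state.
- state(): the state, without advancing time (a new reading comes with each control period).
- read_camera(name): name is "side" or "top" or "wrist"; returns the picture (384x512x3 uint8, blue, green, red); there is no depth.
- camera_info(name): a dict with "K" (3x3 intrinsics, pixels), "cam_to_world" (4x4, takes a point from camera to world coordinates). Camera axes: x right, y down, z forward; pixel columns grow to the right and rows downward; lengths in mm; the calibration is good to about 2 mm. The wrist camera is an equidistant fisheye: a pixel r from the principal point sees the ray r / f radians off the axis. A picture is of the moment at which its call begins: read the wrist's pose just before it. camera_info takes no time and is no camera call; for the wrist camera it gives the pose at the moment of the call.
- env.job_done(): hands the job in; it is judged then, once.
The state is a dict: "t": time; "joints": joint angles; "qvel": joint speeds; "tau": joint torques, N m; "eef_pos": TCP position; "tcp_rot": TCP orientation; "ft_force": force on the tool from outside, world axes, zero at the start; "moment": the same for the moment, N m; "opening": opening from 0.0 (shut) to 1.0 (fully open); "grip_force": force on a finger pad.
Only numpy, scipy, OpenCV 4.12 (cv2) and the standard library are available. Lean on these libraries where they do the work, as an engineer would, in place of code of your own. Each camera call takes 0.05 s, during which the arm holds its last target. There are 200 camera calls.

## Working session

There is one attempt and no reset: what is moved stays moved. The work goes in short steps, Python scripts to look and compute and a tool call to move; the robot and the scene stay as the last step left them, time stands still between calls to the robot, and variables do not carry over. Pictures are saved under pics/ and viewed, at most 10 in all, crops included, and the job is handed in when it is done.

Besides the shell and the picture viewer there is one more tool, called after ">>>" as name([rows], argument=value, ...), one row to a line, values as JSON. move_arm: Moves the arm, as the interface text tells. Its arguments: {"type":"object","properties":{"commands":{"type":"array"}},"required":["commands"]}

```bash
mkdir -p pics; python3 - <<'E'
from cell import *
import cv2,numpy as np
for n in("top","side"):
    i=camera_info(n);print(n,np.round(i["K"],1).tolist(),np.round(i["cam_to_world"],3).tolist())
    cv2.imwrite(f"pics/{n}0.png",read_camera(n))
s=state();print(s["t"],s["eef_pos"],s["tcp_rot"],s["ft_force"])
E
```

```text
top [[408.2, 0.0, 256.6], [0.0, 408.2, 194.9], [0.0, 0.0, 1.0]] [[-0.018, -0.99, 0.141, 384.129], [-0.999, 0.022, 0.028, -0.92], [-0.031, -0.141, -0.99, 1019.03], [0.0, 0.0, 0.0, 1.0]]
side [[375.2, 0.0, 256.2], [0.0, 375.2, 190.1], [0.0, 0.0, 1.0]] [[-0.998, 0.018, -0.063, 560.952], [0.063, 0.524, -0.849, 739.022], [0.018, -0.851, -0.524, 521.796], [0.0, 0.0, 0.0, 1.0]]
0.1 [214.6797814  586.75082719 214.11916118] [-3.14059431e+00 -1.07034207e-04  2.79080371e+00] [-0.43835865  0.29997214  0.12680024]
```

View pics/top0.png

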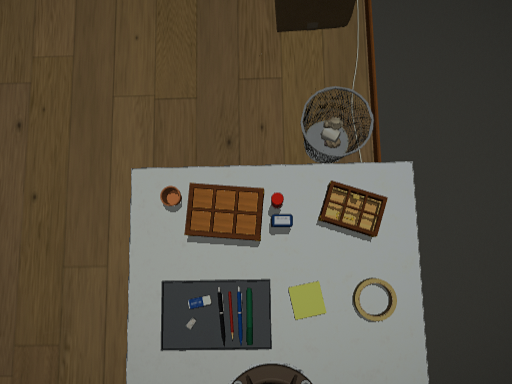

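View pics/side0.png

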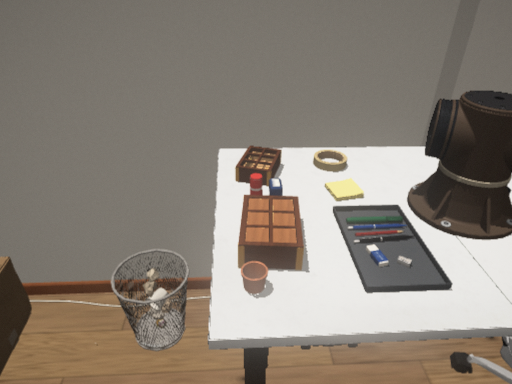

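Top view: the two candidates are the box at about (226,212) and the one at about (353,209). The left one is meant: it is larger, and has the pot at (171,197) on its left and the glue (277,200) and stamp (282,220) on its right. I'll confirm this in a crop.

```bash
python3 - <<'E'
import cv2
im=cv2.imread("pics/top0.png")[165:260,150:300]
cv2.imwrite("pics/crop.png",cv2.resize(im,None,fx=5,fy=5,interpolation=cv2.INTER_CUBIC))
E
```

```text
(no output)
```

View pics/crop.png

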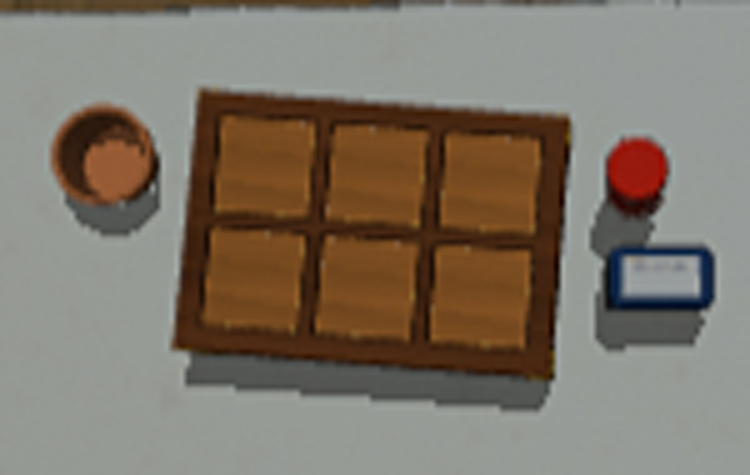

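The crop confirms a dark box with brass corners and 2x3 tiles, the pot on its left and the glue and stamp on its right. Tile centres in crop pixels: back (266,167), (377,176), (490,183); front (255,279), (366,288), (480,297).

```bash
python3 - <<'E'
from cell import *
import numpy as np
from scipy.optimize import least_squares
i=camera_info("top");K=i["K"];T=np.array(i["cam_to_world"])
c=np.array([(255,279),(366,288),(480,297),(266,167),(377,176),(490,183)])/5+[150,165]-.4
r=np.c_[c,np.ones(6)]@np.linalg.inv(K).T@T[:3,:3].T;o=T[:3,3]
P=(o+r*((58.5-o[2])/r[:,2])[:,None])[:,:2]
G=np.array([(-27,54),(-27,0),(-27,-54),(27,54),(27,0),(27,-54)])
def f(p):
    a=p[2];R=np.array([[np.cos(a),-np.sin(a)],[np.sin(a),np.cos(a)]]);return G@R.T+p[:2]
s=least_squares(lambda p:(f(p)-P).ravel(),[560,60,0]);print(s.x,np.degrees(s.x[2]),np.round(f(s.x)-P,1).tolist());print(np.round(f(s.x),1))
j=camera_info("side");S=np.linalg.inv(j["cam_to_world"]);q=(np.c_[f(s.x),np.full(6,58.5),np.ones(6)]@S.T)[:,:3]@np.array(j["K"]).T;print(np.round(q[:,:2]/q[:,2:]))
st=state();print(st["eef_pos"],st["tcp_rot"],(f(s.x)-st["eef_pos"][:2]).round(1))
E
```

```text
[ 4.84636687e+02  1.04105554e+02 -9.78583463e-02] -5.606870235542474 [[-0.2, 0.6], [-0.1, -0.5], [-0.0, -0.4], [0.2, 0.5], [0.4, -0.2], [-0.3, -0.1]]
[[463.  160.5]
 [457.8 106.7]
 [452.5  53. ]
 [516.8 155.2]
 [511.5 101.5]
 [506.2  47.7]]
[[283. 235.]
 [282. 219.]
 [282. 205.]
 [256. 234.]
 [257. 218.]
 [257. 204.]]
[214.6797814  586.75082719 214.11916118] [-3.14059431e+00 -1.07034207e-04  2.79080371e+00] [[ 248.4 -426.3]
 [ 243.1 -480. ]
 [ 237.8 -533.7]
 [ 302.1 -431.5]
 [ 296.8 -485.3]
 [ 291.6 -539. ]]
```

>>> move_arm([
  [[2.5,-4.2,0],[0,0,0],0],
  [[2.5,-4.2,0],[0,0,0],0],
  [[2.5,-4.2,0],[0,0,0],0],
  [[2.5,-4.2,0],[0,0,0],0],
  [[2.5,-4.2,0],[0,0,0],0],
  [[2.5,-4.2,0],[0,0,0],0],
  [[2.5,-4.2,0],[0,0,0],0],
  [[2.5,-4.2,0],[0,0,0],0],
  [[2.5,-4.2,0],[0,0,0],0],
  [[0,0,0],[0,0,0],0],
])

```text
t: 1.1
eef_pos: [442.1, 205.0, 214.5]
tcp_rot: [-3.141, 0.001, 2.786]
ft_force: [-0.2, 1.0, -0.2]
opening: 0.217
grip_force: 0.0
```

>>> move_arm([
  [[1.1,-2.2,-1],[0,0,0],0],
  [[1.0,-2.3,-1],[0,0,0],0],
  [[0,0,-3],[0,0,0],0],
  [[0,0,-3],[0,0,0],0],
  [[0,0,-3],[0,0,0],0],
  [[0,0,-2],[0,0,0],0],
  [[0,0,-1],[0,0,0],0],
  [[0,0,0],[0,0,0],0],
  [[0,0,0],[0,0,0],0],
])

```text
t: 2.0
eef_pos: [461.0, 164.3, 75.2]
tcp_rot: [3.141, 0.001, 2.791]
ft_force: [0.6, 0.4, 0.3]
opening: 0.008
grip_force: 0.0
```

>>> move_arm([
  [[0.2,-0.35,-0.6],[0,0,0],0],
  [[0,0,-0.4],[0,0,0],0],
  [[0,0,-0.2],[0,0,0],0],
  [[0,0,-0.1],[0,0,0],0],
  [[0,0,-0.1],[0,0,0],0],
  [[0,0,-0.1],[0,0,0],0],
  [[0,0,-0.1],[0,0,0],0],
  [[0,0,-0.1],[0,0,0],0],
  [[0,0,0],[0,0,0],0],
  [[0,0,0],[0,0,0],0],
])

```text
t: 3.0
eef_pos: [462.8, 160.5, 58.7]
tcp_rot: [3.141, 0.001, 2.791]
ft_force: [-3.4, -2.0, 18.0]
opening: 0.005
grip_force: 8.9
```

Tile 1 is rigid: 18 N with no travel. Next is tile 2.

>>> move_arm([
  [[0,0,0.8],[0,0,0],0],
  [[0,0,0.2],[0,0,0],0],
  [[-0.1,-1.4,0],[0,0,0],0],
  [[-0.2,-2.0,0],[0,0,0],0],
  [[-0.2,-2.0,0],[0,0,0],0],
  [[0,0,-0.3],[0,0,0],0],
  [[0,0,-0.4],[0,0,0],0],
  [[0,0,-0.15],[0,0,0],0],
  [[0,0,-0.1],[0,0,0],0],
  [[0,0,0],[0,0,0],0],
])

```text
t: 4.0
eef_pos: [457.7, 106.6, 58.7]
tcp_rot: [-3.141, 0.0, 2.792]
ft_force: [-4.0, -6.7, 15.8]
opening: 0.001
grip_force: 8.1
```

Tile 2 is rigid too (15.8 N, no travel). Next is tile 5.

>>> move_arm([
  [[0,0,0.8],[0,0,0],0],
  [[0,0,0.2],[0,0,0],0],
  [[1.4,-0.1,0],[0,0,0],0],
  [[2.0,-0.2,0],[0,0,0],0],
  [[2.0,-0.2,0],[0,0,0],0],
  [[0,0,-0.3],[0,0,0],0],
  [[0,0,-0.4],[0,0,0],0],
  [[0,0,-0.15],[0,0,0],0],
  [[0,0,-0.1],[0,0,0],0],
  [[0,0,0],[0,0,0],0],
])

```text
t: 5.0
eef_pos: [511.2, 101.6, 58.6]
tcp_rot: [-3.141, -0.0, 2.791]
ft_force: [-0.7, -0.1, -0.6]
opening: 0.007
grip_force: 0.0
```

>>> move_arm([
  [[0,0,-0.05],[0,0,0],0],
  [[0,0,-0.05],[0,0,0],0],
  [[0,0,0],[0,0,0],0],
  [[0,0,0],[0,0,0],0],
])

```text
t: 5.4
eef_pos: [511.7, 101.5, 57.7]
tcp_rot: [3.141, -0.0, 2.791]
ft_force: [-1.9, 0.5, 2.3]
opening: 0.004
grip_force: 1.3
```

>>> move_arm([
  [[0,0,-0.05],[0,0,0],0],
  [[0,0,-0.05],[0,0,0],0],
  [[0,0,0],[0,0,0],0],
  [[0,0,0],[0,0,0],0],
])

```text
t: 5.8
eef_pos: [511.8, 101.5, 56.6]
tcp_rot: [3.142, -0.0, 2.791]
ft_force: [-1.4, -0.1, 2.4]
opening: 0.008
grip_force: 1.0
```

Tile 5 gives: it has moved down about 2 mm at roughly 2.4 N. I'll press it fully down.

>>> move_arm([
  [[0,0,-0.1],[0,0,0],0],
  [[0,0,-0.1],[0,0,0],0],
  [[0,0,-0.05],[0,0,0],0],
  [[0,0,-0.05],[0,0,0],0],
  [[0,0,-0.05],[0,0,0],0],
  [[0,0,0],[0,0,0],0],
  [[0,0,0],[0,0,0],0],
])

```text
t: 6.5
eef_pos: [511.8, 101.4, 53.7]
tcp_rot: [3.141, 0.0, 2.791]
ft_force: [-3.7, -0.4, 12.3]
opening: 0.008
grip_force: 5.9
```

>>> move_arm([
  [[0,0,0],[0,0,0],0],
  [[0,0,0],[0,0,0],0],
  [[0,0,0.5],[0,0,0],0],
  [[0,0,1],[0,0,0],0],
  [[0,0,3],[0,0,0],0],
  [[0,0,4],[0,0,0],0],
  [[0,0,4],[0,0,0],0],
  [[0,0,3],[0,0,0],0],
  [[0,0,0],[0,0,0],0],
  [[0,0,0],[0,0,0],0],
])

```text
t: 7.5
eef_pos: [511.7, 101.4, 208.6]
tcp_rot: [3.141, 0.001, 2.791]
ft_force: [-0.3, 0.3, 0.1]
opening: 0.006
grip_force: 0.0
```

>>> move_arm([
  [[0,4,0],[0,0,0],0],
  [[0,4,0],[0,0,0],0],
  [[0,4,0],[0,0,0],0],
  [[0,4,0],[0,0,0],0],
  [[0,4,0],[0,0,0],0],
  [[0,4,0],[0,0,0],0],
  [[0,4,0],[0,0,0],0],
  [[0,0,0],[0,0,0],0],
  [[0,0,0],[0,0,0],0],
  [[0,0,0],[0,0,0],0],
])

```text
t: 8.5
eef_pos: [511.6, 380.4, 207.2]
tcp_rot: [-3.14, -0.001, 2.79]
ft_force: [-0.1, -0.8, 0.5]
opening: 0.002
grip_force: 0.0
```

```bash
python3 - <<'E'
from cell import *
import cv2
a=read_camera("top")[165:275,140:310];cv2.imwrite("pics/t1.png",cv2.resize(a,None,fx=4,fy=4))
print(state()["t"],state()["ft_force"])
E
```

```text
8.55 [0.47561723 0.22851869 0.86622574]
```

View pics/t1.png

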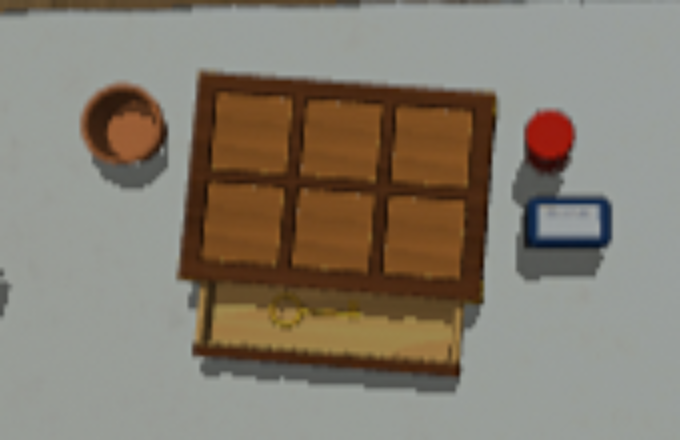

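The drawer is open: its front is at about (325,360) in the crop, with a key inside. The pot, glue and stamp haven't moved. I'll wait a moment for it to settle, then hand in.

>>> move_arm([
  [[0,0,0],[0,0,0],0],
  [[0,0,0],[0,0,0],0],
  [[0,0,0],[0,0,0],0],
  [[0,0,0],[0,0,0],0],
  [[0,0,0],[0,0,0],0],
  [[0,0,0],[0,0,0],0],
  [[0,0,0],[0,0,0],0],
  [[0,0,0],[0,0,0],0],
])

```text
t: 9.35
eef_pos: [511.7, 381.5, 208.2]
tcp_rot: [3.141, 0.0, 2.791]
ft_force: [0.3, -0.4, 0.0]
opening: 0.002
grip_force: 0.0
```

```bash
python3 -c "
from cell import env
print(env.job_done())"
```

```text
the job is handed in; nothing more can be done
None
```

The button was tile 5 (back middle); I pressed it fully down, the drawer sprang open and was left open, the pot, glue stick and stamp were not moved, and the job was handed in at about 9.4 s.

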